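# Put away the desk supplies by kind

## Robot

A 6-joint arm with a two-finger parallel gripper is mounted at the origin on the work surface. World frame = base frame: x ahead of the robot, y to its left, z up, the work surface at z = 0. Lengths are in m, angles in rad, forces in N, time in s.
With the tool pointing down it reaches from about 0.275 to 0.775 m from the base axis. Payload 14.6 kg.
Tool frame: the origin (TCP) lies midway between the tips of the shut fingers; the grasp point (between the pads) lies manip.pinch_z behind it (manip.pinch_z is the distance from the TCP to the grasp point, in m); z points along the fingers, y is the line along which they close (so a half turn about z gives the same grasp; the last joint's range is limited). The gripper opens to 85 mm and grips with 20 to 120 N. Pads are 22 mm wide; open, the fingers measure 114 mm over their backs; the gripper's body (76 mm by 85 mm) begins 54 mm behind the grasp point. The pads swing forward as they close: fully open they stand 13 mm farther back than shut.
Start: joints at [0.957, 0.263, -0.048, 1.259, 0, 1.415], TCP at [0.233, 0.471, 0.231] pointing down, gripper open.
Joint ranges: [-2.65, 2.65], [-0.89, 1.7], [-1.18, 1.37], [-2.13, 2.11], [-1.35, 1.29], [-3.14, 3.14]. Speed limits (rad/s): [1.89, 1.89, 2.57, 2.79, 3.14, 3.14].

## Interface

Orientations are given as a unit quaternion [w, x, y, z].
In Python, from plant import manip gives the robot as it stands.
- The arm moves only by the tool step_arm, never from a script. Its argument "rows" is a list of rows, each a list of 3 entries, a list of its own where there are three numbers: the closure in counts, from 0 (fully open) to 255 (shut), then the shift along the tool's x, y, z in m, then the turn, a rotation vector about the tool's x, y, z in rad. In form: [[claw, [x, y, z], [ax, ay, az]], ...]. A call has 1 to 20 rows; each row shifts and turns the commanded pose from where the row before left it, along the tool's axes as they then stand; what a row does not reach is not made up. A row lasts 1/8 s, in which the tool goes at most 62.5 mm and 10.7 degrees, less where a joint would pass 70% of its speed; a pose out of reach is approached as far as the arm can. A call is refused whole if a number of a shift passes 0.0625 or a number of a turn 0.188, either way. A call with a gripper value outside its range is refused whole. The fingers move at their own pace and stop on an object; "force" is the grip in N (left out, the last holds). Time passes only in rows, so rows that do not move let the fingers close. It gives the time, the measured TCP pose, the force, the opening and the grip force at its end, in the units of the state.
- manip.get_obs(): the state, without advancing time (a new reading comes with each control period).
- manip.camera(name): name is "scene" or "top"; returns a dict with "img" (384x512x3 uint8, blue, green, red), "vfov" (degrees; the focal length in pixels is half the picture's height over the tangent of half this angle, whatever the lens; pixels are square), "cx", "cy" (the principal point, pixels), "rvec" (rotation vector, rad) and "tvec" (3), from world to camera coordinates, as OpenCV has them. Camera axes: x right, y down, z forward; pixel columns grow to the right and rows downward; lengths in m; the calibration is good to about 2 mm. A picture is of the moment at which its call begins. There is no depth.
- manip.close_job(): hands the job in; it is judged then, once.
The state is a dict: "time_s": time; "joint_positions": joint angles; "qvel": joint speeds; "joint_torque": joint torques, N m; "ee_pos": TCP position; "tcp_rot": TCP orientation; "wrist_force": force on the tool from outside, world axes, zero at the start; "moment": the same for the moment, N m; "gripper_width": finger opening in m; "gripper_force": force on a finger pad.
Only numpy, scipy, OpenCV 4.12 (cv2) and the standard library are available. Lean on these libraries where they do the work, as an engineer would, in place of code of your own. Each camera call takes 0.05 s, during which the arm holds its last target. There are 200 camera calls.

## Task

Tidy the desk supplies into the three grey trays: both hand stamps standing in the round tray, both erasers lying in the square tray side by side or end to end (not on each other), and the stapler on its base in the long tray. The stamps are freshly inked, so never tip them over.

Things in the scene. Friction and masses are not known exactly. Their poses are not given: they have to be found in the camera images.
- stamp1_mid (a point): an office hand stamp that stands upright: a black disc base 36 mm across and 10 mm high, and on it a plain wooden handle, a straight cylinder 22 mm across from 10 mm to 64 mm above its foot (64 mm is its whole height). About 60 g. This point is on its axis, half-way up (32 mm above its foot); z points up along the handle. One of two alike, interchangeable
- stamp2_mid (a point): an office hand stamp that stands upright: a black disc base 36 mm across and 10 mm high, and on it a plain wooden handle, a straight cylinder 22 mm across from 10 mm to 64 mm above its foot (64 mm is its whole height). About 60 g. This point is on its axis, half-way up (32 mm above its foot); z points up along the handle. One of two alike, interchangeable
- eraser1_mid (a point): a white pencil eraser with a brown card sleeve, lying flat: a block 44 mm long (x) by 20 mm wide (y) by 13 mm high (z). About 20 g. This point is its centre. One of two alike, interchangeable
- eraser2_mid (a point): a white pencil eraser with a brown card sleeve, lying flat: a block 44 mm long (x) by 20 mm wide (y) by 13 mm high (z). About 20 g. This point is its centre. One of two alike, interchangeable
- stapler_mid (a point): a desk stapler standing on its base, 115 mm long (x), 30 mm wide (y, flat parallel sides), 44 mm high (z), black base and grey top. About 160 g. This point is its centre, half-way up (22 mm above its foot)
- round_tray_floor (a point): the round tray, inside 122 mm across, outside 130 mm, for the stamps. It is fixed to the desk and made of the same mid-grey plastic as the other two trays; walls 4 mm thick, rim 18 mm above the desk, floor 4 mm above the desk. This point is the centre of its inner floor; z points up
- square_tray_floor (a point): the square tray, inside 120 x 120 mm, outside 128 x 128 mm, for the erasers; x and y run along its walls. It is fixed to the desk and made of the same mid-grey plastic as the other two trays; walls 4 mm thick, rim 18 mm above the desk, floor 4 mm above the desk. This point is the centre of its inner floor; z points up
- long_tray_floor (a point): the long tray, inside 165 mm long (along y) by 80 mm wide (along x), outside 173 x 88 mm, for the stapler. It is fixed to the desk and made of the same mid-grey plastic as the other two trays; walls 4 mm thick, rim 18 mm above the desk, floor 4 mm above the desk. This point is the centre of its inner floor; z points up
Mind the look-alikes: they are no part of the job. What is shaped like the part that bears eraser2_mid but pink or yellow is not meant. Leave any yellow look-alike of the part that bears stapler_mid alone.

How it is judged:
By the outcome, as a careful person would: the job done as asked, in the order asked, and still so for the second after the job is handed in, with the robot touching nothing.
It also fails if it takes over 128 s, if anything falls off the work surface, if the arm or the gripper's body presses on something with over 40 N, if the wrist force passes 120 N, or if a joint passes its speed limit or range.

## Working session

There is one attempt and no reset: what is moved stays moved. The work goes in short steps, Python scripts to look and compute and a tool call to move; the robot and the scene stay as the last step left them, time stands still between calls to the robot, and variables do not carry over. Pictures are saved under pics/ and viewed, at most 14 in all, crops included, and the job is handed in when it is done.

Besides the shell and the picture viewer there is one more tool, called after ">>>" as name(argument=value, ...) on one line, values as JSON. step_arm: Moves the arm, as the interface text tells. Its arguments: {"type":"object","properties":{"rows":{"type":"array","items":{"type":"array"}},"force":{"type":"number"}},"required":["rows"]}

```bash
ls; mkdir -p pics; python3 - <<'E'
from plant import manip
import cv2
print(manip.pinch_z, manip.get_obs())
for n in ("top","scene"):
    c=manip.camera(n); cv2.imwrite(f"pics/{n}0.png",cv2.resize(c["img"],(800,600),interpolation=cv2.INTER_CUBIC))
    cv2.imwrite(f"pics/raw_{n}0.png",c["img"])
    print(n,{k:v for k,v in c.items() if k!="img"})
E
```

```text
pics
0.0187 {'time_s': 0.0, 'joint_positions': array([ 9.56719215e-01,  2.63520954e-01, -4.88892289e-02,  1.25939736e+00,
       -1.64665341e-05,  1.41550684e+00]), 'qvel': array([-0.00094924, -0.00027815, -0.0004643 , -0.0027081 , -0.00165344,
        0.00075238]), 'joint_torque': array([ 3.84706829e-03, -6.37612152e+01,  3.84575844e+01,  1.32707905e-02,
       -1.61537872e-05, -2.11685909e-05]), 'ee_pos': array([0.23235943, 0.47049955, 0.23084363]), 'tcp_rot': array([-1.82104969e-04,  2.27387226e-01,  9.73804289e-01, -4.71744595e-04]), 'wrist_force': array([-0.89020864, -0.61134864, -0.51726462]), 'moment': array([-0.02466389, -0.00696694,  0.02349748]), 'gripper_force': 0.0, 'gripper_width': 0.08544058059003452}
top {'vfov': 43.71154045478455, 'cx': 258.0640879623098, 'cy': 206.44504260051247, 'rvec': array([ 2.13034016, -2.18151784,  0.13818031]), 'tvec': array([-0.02528524,  0.4738898 ,  1.49931198])}
scene {'vfov': 45.96984055569472, 'cx': 258.87055300634853, 'cy': 192.95146396356418, 'rvec': array([ 1.00710086,  2.37920392, -1.1357893 ]), 'tvec': array([ 0.36950997, -0.15878392,  1.47177353])}
```

View pics/top0.png

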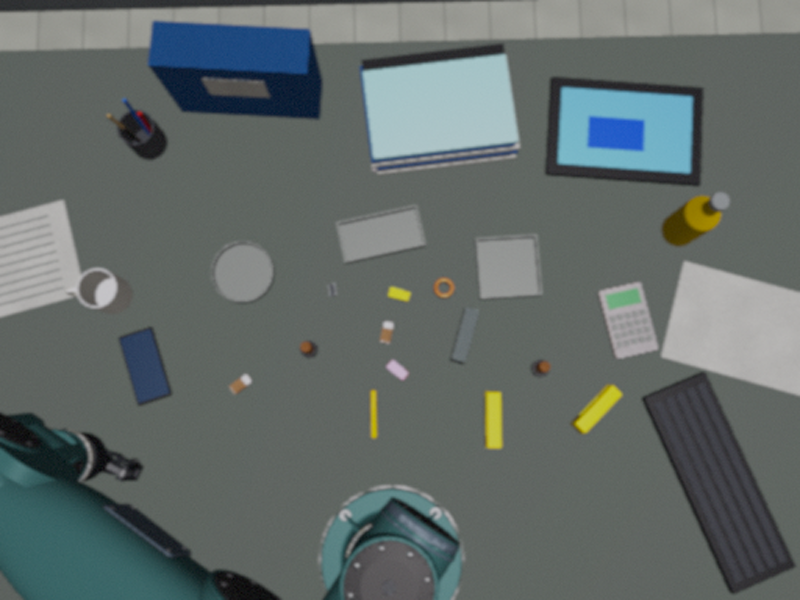

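View pics/scene0.png

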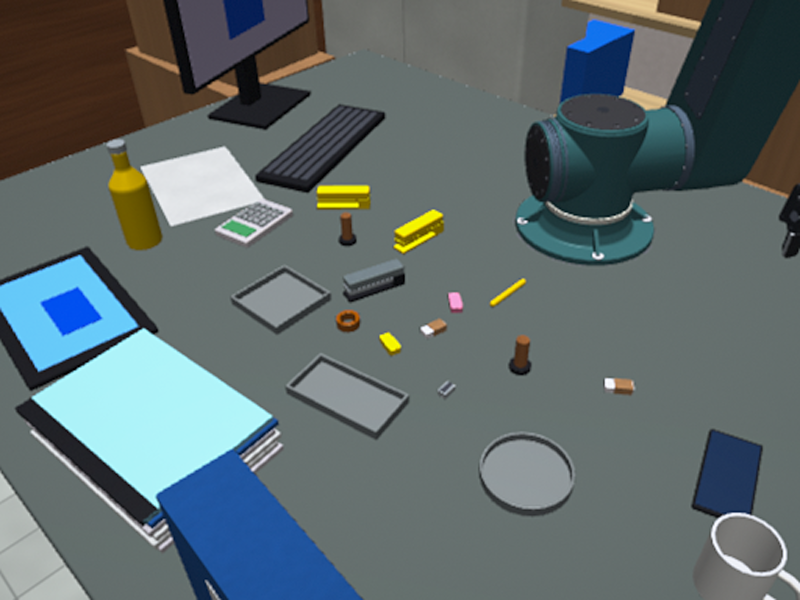

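The top view shows both stamps at (308,348) and (541,367), the erasers at (387,332) and (241,384), and the grey stapler at (465,335). The trays are round (243,272), long (381,234) and square (509,266). Next I'll look at enlarged crops.

```bash
cat > h.py <<'E'
import cv2, numpy as np
from plant import manip
def cal(c):
    f=192/np.tan(np.radians(c["vfov"]/2)); K=np.array([[f,0,c["cx"]],[0,f,c["cy"]],[0,0,1.]])
    return K,cv2.Rodrigues(c["rvec"])[0],c["tvec"]
def ray(c,uv,z):
    K,R,t=cal(c); d=R.T@np.linalg.inv(K)@np.array([uv[0],uv[1],1.]); o=-R.T@t
    return o+d*(z-o[2])/d[2]
def proj(c,P):
    K,R,t=cal(c); return cv2.projectPoints(np.array(P,float).reshape(-1,3),c["rvec"],t,K,None)[0].reshape(-1,2)
def crop(c,x0,y0,w,h,s,fn):
    im=cv2.resize(c["img"][y0:y0+h,x0:x0+w],None,fx=s,fy=s,interpolation=cv2.INTER_CUBIC)
    for x in range((x0+9)//10*10,x0+w,10):
        L=14 if x%50==0 else 6
        cv2.line(im,(int((x-x0+.5)*s),0),(int((x-x0+.5)*s),L),(255,255,255),1)
        if x%50==0: cv2.putText(im,str(x),(int((x-x0+.5)*s)+2,12),0,.4,(0,255,255),1)
    for y in range((y0+9)//10*10,y0+h,10):
        L=14 if y%50==0 else 6
        cv2.line(im,(0,int((y-y0+.5)*s)),(L,int((y-y0+.5)*s)),(255,255,255),1)
        if y%50==0: cv2.putText(im,str(y),(2,int((y-y0+.5)*s)-2),0,.4,(0,255,255),1)
    cv2.imwrite(fn,im)
E
python3 - <<'E'
from h import *
c=manip.camera("top"); crop(c,130,128,225,130,3.5,"pics/t1.png")
c=manip.camera("scene"); crop(c,140,130,290,210,2.75,"pics/s1.png")
E
```

```text
(no output)
```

View pics/t1.png

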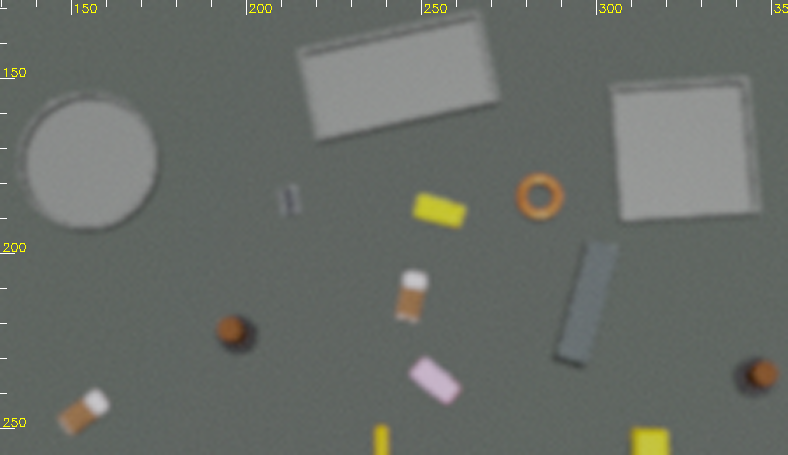

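View pics/s1.png

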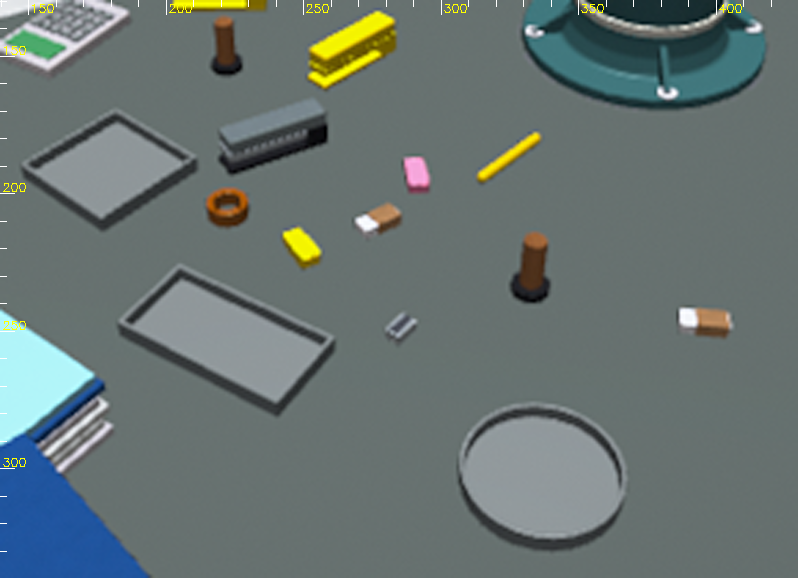

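The crops show all the parts clearly in both views, so I can click matching points in each and triangulate them.

```bash
python3 - <<'E'
from h import *
T=manip.camera("top"); S=manip.camera("scene")
t=lambda p:((p[0]+.5)/3.5-.5+130,(p[1]+.5)/3.5-.5+128)
s=lambda p:((p[0]+.5)/2.75-.5+140,(p[1]+.5)/2.75-.5+130)
def both(n,a,b,z):
    A=ray(T,t(a),z)[:2] if a else None; B=ray(S,s(b),z)[:2] if b else None
    print(n,A if a is None else A.round(4),B if b is None else B.round(4))
both("stamp1 top",(231,329),(535,240),.064); both("stamp1 base",(238,334),(530,285),.010)
both("stamp2 top",(764,374),(224,22),.064); both("stamp2 base",(754,377),(226,63),.010)
both("erA",(411,296),(379,216),.013); both("erA white end",(416,270),(358,223),.013);both("erA card end",(407,321),(399,208),.013)
both("erB",(84,411),(705,318),.013); both("erB white",(102,396),(680,316),.013);both("erB card",(66,429),(731,320),.013)
for a,b in (((588,242),(220,132)),((617,245),(229,147)),((586,360),(326,115)),((556,353),(316,100))): both("stapler",a,b,.044)
both("round",(91,162),(543,475),.004)
for a,b in (((297,46),(277,402)),((480,10),(120,320)),((498,100),(180,267)),((318,140),(334,340))): both("long",a,b,.018)
for a,b in (((611,86),(102,218)),((748,76),(24,163)),((761,211),(116,112)),((621,221),(196,160))): both("square",a,b,.018)
E
```

```text
stamp1 top [0.4258 0.1589] [0.4269 0.1621]
stamp1 base [0.4263 0.1594] [0.4283 0.1635]
stamp2 top [ 0.3745 -0.3129] [ 0.3761 -0.3104]
stamp2 base [ 0.3755 -0.3138] [ 0.3785 -0.3098]
erA [ 0.4574 -0.0007] [4.557e-01 4.000e-04]
erA white end [ 0.4815 -0.0058] [ 0.4773 -0.0074]
erA card end [0.4344 0.0035] [0.4335 0.0065]
erB [0.3588 0.3003] [0.3576 0.3024]
erB white [0.3721 0.2839] [0.3707 0.2852]
erB card [0.3428 0.3167] [0.344  0.3203]
stapler [ 0.4993 -0.1628] [ 0.4982 -0.1819]
stapler [ 0.4959 -0.189 ] [ 0.5085 -0.1567]
stapler [ 0.3922 -0.1574] [ 0.4031 -0.1235]
stapler [ 0.3991 -0.1306] [ 0.3914 -0.1498]
round [0.592  0.2966] [0.5871 0.2983]
long [0.6951 0.1011] [0.6893 0.1012]
long [ 0.7257 -0.0712] [ 0.721  -0.0675]
long [ 0.6389 -0.0857] [ 0.64  -0.081]
long [0.6049 0.0827] [0.6069 0.0866]
square [ 0.6497 -0.1916] [ 0.6477 -0.1891]
square [ 0.6562 -0.3199] [ 0.6505 -0.3162]
square [ 0.5283 -0.326 ] [ 0.5305 -0.3174]
square [ 0.522  -0.1962] [ 0.5253 -0.1912]
```

```bash
cat >> h.py <<'E'
from scipy.spatial.transform import Rotation as Rn
def go(x,y,z,phi=None):
    """print turn about tool z, then shift in turned tool axes, to reach TCP xyz with closing line at phi deg; also tilt"""
    o=manip.get_obs(); q=o["tcp_rot"]; R=Rn.from_quat([q[1],q[2],q[3],q[0]]).as_matrix()
    cur=np.degrees(np.arctan2(R[1,1],R[0,1])); d=0
    if phi is not None: d=(cur-phi+90)%180-90      # tool z down: +turn lowers the world yaw
    R2=R@Rn.from_rotvec([0,0,np.radians(d)]).as_matrix()
    e=np.array([x,y,z])-o["ee_pos"]
    print("phi %.1f tiltz %s q6 %.2f | turn z %.4f rad | shift %s"%(cur,R[:,2].round(3),o["joint_positions"][5],np.radians(d),(R2.T@e).round(4)), "pos",o["ee_pos"].round(4),"t",o["time_s"],"w",round(o["gripper_width"],4))
E
python3 -c "
from h import *
go(.4265,.1605,.11);go(.4265,.1605,.11,45);go(.4265,.1605,.11,90)"
```

```text
phi 63.7 tiltz [-0. -0. -1.] q6 1.42 | turn z 0.0000 rad | shift [-0.3113 -0.1921  0.1212] pos [0.2325 0.4706 0.2311] t 0.3 w 0.0854
phi 63.7 tiltz [-0. -0. -1.] q6 1.42 | turn z 0.3266 rad | shift [-0.3565 -0.082   0.1212] pos [0.2325 0.4706 0.2311] t 0.3 w 0.0854
phi 63.7 tiltz [-0. -0. -1.] q6 1.42 | turn z -0.4588 rad | shift [-0.1941 -0.3101  0.1212] pos [0.2325 0.4706 0.2311] t 0.3 w 0.0854
```

>>> step_arm(rows=[[0,[-0.031,-0.019,0.012],[0,0,0]],[0,[-0.031,-0.019,0.012],[0,0,0]],[0,[-0.031,-0.019,0.012],[0,0,0]],[0,[-0.031,-0.019,0.012],[0,0,0]],[0,[-0.031,-0.019,0.012],[0,0,0]],[0,[-0.031,-0.019,0.012],[0,0,0]],[0,[-0.031,-0.019,0.012],[0,0,0]],[0,[-0.031,-0.019,0.012],[0,0,0]],[0,[-0.031,-0.019,0.012],[0,0,0]],[0,[-0.031,-0.019,0.012],[0,0,0]],[0,[0,0,0],[0,0,0]],[0,[0,0,0],[0,0,0]]], force=30)

```text
time_s: 1.8
ee_pos: [0.4261, 0.1633, 0.1114]
tcp_rot: [-0.0, 0.228, 0.974, 0.0]
wrist_force: [-0.2, 0.1, 0.7]
gripper_width: 0.0855
gripper_force: 0.0
```

```bash
python3 -c "
from h import *
go(.4265,.1605,.025)"
```

```text
phi 63.7 tiltz [-0.  0. -1.] q6 0.65 | turn z 0.0000 rad | shift [-0.0016 -0.0023  0.0864] pos [0.4261 0.1633 0.1114] t 1.8 w 0.0855
```

>>> step_arm(rows=[[0,[-0.0015,-0.0023,0.02],[0,0,0]],[0,[0,0,0.03],[0,0,0]],[0,[0,0,0.03],[0,0,0]],[0,[0,0,0.017],[0,0,0]],[0,[0,0,0],[0,0,0]],[0,[0,0,0],[0,0,0]],[100,[0,0,0],[0,0,0]],[130,[0,0,0],[0,0,0]],[160,[0,0,0],[0,0,0]],[180,[0,0,0],[0,0,0]],[200,[0,0,0],[0,0,0]],[220,[0,0,0],[0,0,0]],[240,[0,0,0],[0,0,0]],[255,[0,0,0],[0,0,0]],[255,[0,0,0],[0,0,0]]])

```text
time_s: 3.68
ee_pos: [0.4267, 0.1603, 0.0144]
tcp_rot: [0.0, 0.227, 0.974, -0.0]
wrist_force: [-1.2, -0.0, 6.2]
gripper_width: 0.0211
gripper_force: 29.2
```

```bash
python3 - <<'E'
from h import *
go(.4265,.1605,.014)
c=manip.camera("scene"); crop(c,280,140,110,90,5,"pics/s2.png")
E
```

```text
phi 63.7 tiltz [ 0. -0. -1.] q6 0.64 | turn z 0.0000 rad | shift [0.0002 0.0001 0.0004] pos [0.4267 0.1603 0.0144] t 3.675 w 0.0211
```

View pics/s2.png

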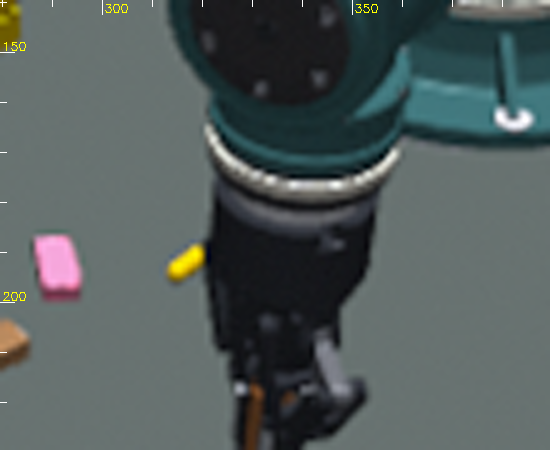

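The stamp is gripped (21 mm opening at its handle). Now to lift it and carry it to the round tray.

```bash
python3 - <<'E'
from h import *
go(.6128,.286,.095)
E
```

```text
phi 63.7 tiltz [ 0. -0. -1.] q6 0.64 | turn z 0.0000 rad | shift [-0.1112  0.1952 -0.0806] pos [0.4267 0.1603 0.0144] t 3.725 w 0.0212
```

>>> step_arm(rows=[[255,[0,0,-0.01],[0,0,0]],[255,[0,0,-0.025],[0,0,0]],[255,[0,0,-0.025],[0,0,0]],[255,[0,0,-0.02],[0,0,0]],[255,[-0.008,0.0135,0],[0,0,0]],[255,[-0.016,0.028,0],[0,0,0]],[255,[-0.021,0.036,0],[0,0,0]],[255,[-0.021,0.037,0],[0,0,0]],[255,[-0.021,0.037,0],[0,0,0]],[255,[-0.016,0.029,0],[0,0,0]],[255,[-0.008,0.0145,0],[0,0,0]],[255,[0,0,0],[0,0,0]],[255,[0,0,0],[0,0,0]],[255,[0,0,0],[0,0,0]]])

```text
time_s: 5.48
ee_pos: [0.6121, 0.2857, 0.0943]
tcp_rot: [-0.0, 0.227, 0.974, -0.0]
wrist_force: [-0.7, -0.4, -0.4]
gripper_width: 0.0211
gripper_force: 29.5
```

```bash
python3 - <<'E'
from h import *
go(.6128,.286,.0195)
c=manip.camera("scene"); crop(c,290,230,110,110,5,"pics/s3.png")
E
```

```text
phi 63.7 tiltz [-0. -0. -1.] q6 0.78 | turn z 0.0000 rad | shift [-0.0005  0.0006  0.0748] pos [0.6121 0.2857 0.0943] t 5.475 w 0.0211
```

View pics/s3.png

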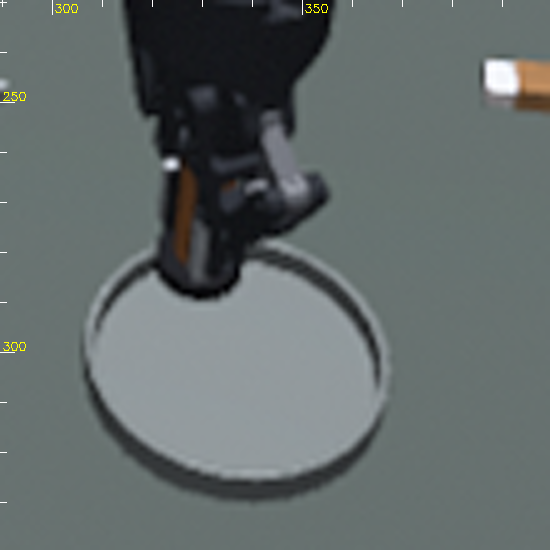

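The stamp hangs upright over the tray. Next I lower and release it.

>>> step_arm(rows=[[255,[0,0,0.025],[0,0,0]],[255,[0,0,0.025],[0,0,0]],[255,[0,0,0.015],[0,0,0]],[255,[0,0,0.005],[0,0,0]],[255,[0,0,0.004],[0,0,0]],[255,[0,0,0],[0,0,0]],[255,[0,0,0],[0,0,0]]])

```text
time_s: 6.4
ee_pos: [0.6128, 0.2861, 0.0208]
tcp_rot: [0.0, 0.227, 0.974, 0.0]
wrist_force: [0.0, 0.5, -0.8]
gripper_width: 0.0212
gripper_force: 29.5
```

>>> step_arm(rows=[[255,[0,0,0.0015],[0,0,0]],[255,[0,0,0.001],[0,0,0]],[255,[0,0,0],[0,0,0]],[200,[0,0,0],[0,0,0]],[170,[0,0,0],[0,0,0]],[150,[0,0,0],[0,0,0]],[120,[0,0,0],[0,0,0]],[110,[0,0,0],[0,0,0]],[110,[0,0,-0.02],[0,0,0]],[110,[0,0,-0.035],[0,0,0]],[110,[0,0,-0.035],[0,0,0]],[110,[0,0,0],[0,0,0]]])

```text
time_s: 7.9
ee_pos: [0.6138, 0.2865, 0.1105]
tcp_rot: [0.002, 0.227, 0.974, 0.001]
wrist_force: [0.1, 0.6, -1.0]
gripper_width: 0.0486
gripper_force: 0.0
```

```bash
python3 - <<'E'
from h import *
go(.376,-.312,.11)
go(.376,-.312,.11,90)
go(.376,-.312,.11,45)
go(.376,-.312,.11,0)
E
```

```text
phi 63.7 tiltz [ 0.004  0.001 -1.   ] q6 0.78 | turn z 0.0000 rad | shift [-0.0518 -0.6419 -0.0013] pos [0.6138 0.2865 0.1105] t 7.9 w 0.0486
phi 63.7 tiltz [ 0.004  0.001 -1.   ] q6 0.78 | turn z -0.4587 rad | shift [ 0.2378 -0.5985 -0.0013] pos [0.6138 0.2865 0.1105] t 7.9 w 0.0486
phi 63.7 tiltz [ 0.004  0.001 -1.   ] q6 0.78 | turn z 0.3267 rad | shift [-0.255  -0.5913 -0.0013] pos [0.6138 0.2865 0.1105] t 7.9 w 0.0486
phi 63.7 tiltz [ 0.004  0.001 -1.   ] q6 0.78 | turn z 1.1121 rad | shift [-0.5985 -0.2378 -0.0013] pos [0.6138 0.2865 0.1105] t 7.9 w 0.0486
```

>>> step_arm(rows=[[60,[-0.0019,-0.023,0],[0,0,0]],[60,[-0.0037,-0.0459,0],[0,0,0]],[60,[-0.0037,-0.0459,0],[0,0,0]],[60,[-0.0037,-0.0459,0],[0,0,0]],[60,[-0.0037,-0.0459,0],[0,0,0]],[60,[-0.0037,-0.0459,0],[0,0,0]],[60,[-0.0037,-0.0459,0],[0,0,0]],[60,[-0.0037,-0.0459,0],[0,0,0]],[60,[-0.0037,-0.0459,0],[0,0,0]],[60,[-0.0037,-0.0459,0],[0,0,0]],[60,[-0.0037,-0.0459,0],[0,0,0]],[60,[-0.0037,-0.0459,0],[0,0,0]],[60,[-0.0037,-0.0459,0],[0,0,0]],[60,[-0.0037,-0.0459,0],[0,0,0]],[60,[-0.0019,-0.023,0],[0,0,0]],[60,[0,0,0],[0,0,0]],[60,[0,0,0],[0,0,0]]])

```text
time_s: 10.02
ee_pos: [0.3744, -0.3123, 0.1074]
tcp_rot: [-0.0, 0.227, 0.974, 0.0]
wrist_force: [-0.8, -0.4, -1.1]
gripper_width: 0.0654
gripper_force: 0.0
```

```bash
python3 - <<'E'
from h import *
go(.376,-.312,.014)
c=manip.camera("scene"); crop(c,290,230,110,110,3.5,"pics/a.png"); 
d=manip.camera("top"); crop(d,315,205,70,55,7,"pics/b.png")
a=cv2.imread("pics/a.png");b=cv2.imread("pics/b.png");b=cv2.resize(b,(490,385))
cv2.imwrite("pics/m4.png",np.hstack([a[:385,:310],b]))
E
```

```text
phi 63.7 tiltz [-0.     0.001 -1.   ] q6 -0.40 | turn z 0.0000 rad | shift [-0.0014  0.001   0.0934] pos [ 0.3744 -0.3123  0.1074] t 10.025 w 0.0654
```

View pics/m4.png

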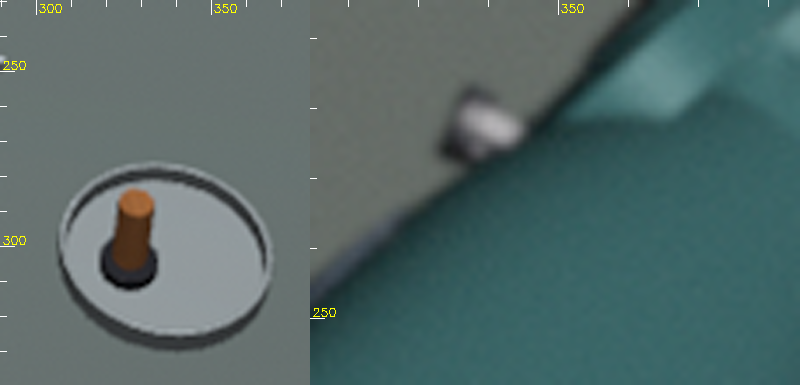

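Stamp 1 stands in the round tray, foot near (326,304) in the scene image. Now to pick stamp 2.

>>> step_arm(rows=[[30,[-0.0014,0.001,0.02],[0,0,0]],[30,[0,0,0.03],[0,0,0]],[30,[0,0,0.03],[0,0,0]],[30,[0,0,0.013],[0,0,0]],[60,[0,0,0],[0,0,0]],[80,[0,0,0],[0,0,0]],[110,[0,0,0],[0,0,0]],[130,[0,0,0],[0,0,0]],[160,[0,0,0],[0,0,0]],[180,[0,0,0],[0,0,0]],[200,[0,0,0],[0,0,0]],[220,[0,0,0],[0,0,0]],[240,[0,0,0],[0,0,0]],[255,[0,0,0],[0,0,0]],[255,[0,0,0],[0,0,0]]])

```text
time_s: 12.0
ee_pos: [0.3761, -0.313, 0.0149]
tcp_rot: [0.0, 0.227, 0.974, -0.0]
wrist_force: [-1.2, 0.2, 5.8]
gripper_width: 0.0212
gripper_force: 29.3
```

```bash
python3 - <<'E'
from h import *
go(.5662,.309,.095)
E
```

```text
phi 63.7 tiltz [ 0. -0. -1.] q6 -0.40 | turn z 0.0000 rad | shift [ 0.1051  0.6418 -0.0802] pos [ 0.3761 -0.313   0.0149] t 12.0 w 0.0212
```

>>> step_arm(rows=[[255,[0,0,-0.01],[0,0,0]],[255,[0,0,-0.025],[0,0,0]],[255,[0,0,-0.025],[0,0,0]],[255,[0,0,-0.025],[0,0,0]],[255,[0.0037,0.023,0],[0,0,0]],[255,[0.0075,0.0458,0],[0,0,0]],[255,[0.0075,0.0458,0],[0,0,0]],[255,[0.0075,0.0458,0],[0,0,0]],[255,[0.0075,0.0458,0],[0,0,0]],[255,[0.0075,0.0458,0],[0,0,0]],[255,[0.0075,0.0458,0],[0,0,0]],[255,[0.0075,0.0458,0],[0,0,0]],[255,[0.0075,0.0458,0],[0,0,0]],[255,[0.0075,0.0458,0],[0,0,0]],[255,[0.0075,0.0458,0],[0,0,0]],[255,[0.0075,0.0458,0],[0,0,0]],[255,[0.0075,0.0458,0],[0,0,0]],[255,[0.0075,0.0458,0],[0,0,0]],[255,[0.0037,0.023,0],[0,0,0]],[255,[0,0,0],[0,0,0]]])

```text
time_s: 14.5
ee_pos: [0.5661, 0.31, 0.0997]
tcp_rot: [-0.0, 0.227, 0.974, 0.0]
wrist_force: [1.0, 0.1, -1.5]
gripper_width: 0.0213
gripper_force: 29.6
```

```bash
python3 - <<'E'
from h import *
go(.5662,.309,.019)
E
```

```text
phi 63.8 tiltz [-0.  0. -1.] q6 0.83 | turn z 0.0000 rad | shift [-0.0005 -0.0008  0.0807] pos [0.5661 0.31   0.0997] t 14.5 w 0.0213
```

>>> step_arm(rows=[[255,[0,0,0.025],[0,0,0]],[255,[0,0,0.025],[0,0,0]],[255,[0,0,0.018],[0,0,0]],[255,[0,0,0.007],[0,0,0]],[255,[0,0,0.003],[0,0,0]],[255,[0,0,0.002],[0,0,0]],[255,[0,0,0],[0,0,0]],[255,[0,0,0],[0,0,0]],[200,[0,0,0],[0,0,0]],[170,[0,0,0],[0,0,0]],[150,[0,0,0],[0,0,0]],[120,[0,0,0],[0,0,0]],[110,[0,0,0],[0,0,0]],[110,[0,0,-0.02],[0,0,0]],[110,[0,0,-0.035],[0,0,0]],[110,[0,0,-0.035],[0,0,0]],[110,[0,0,0],[0,0,0]]])

```text
time_s: 16.62
ee_pos: [0.5674, 0.3091, 0.1124]
tcp_rot: [0.002, 0.227, 0.974, 0.001]
wrist_force: [0.5, 0.4, -0.1]
gripper_width: 0.049
gripper_force: 0.0
```

```bash
python3 - <<'E'
from h import *
go(.358,.3015,.11,40)
E
```

```text
phi 63.7 tiltz [ 0.004  0.002 -1.   ] q6 0.83 | turn z 0.4139 rad | shift [ 0.1288 -0.1653  0.0015] pos [0.5674 0.3091 0.1124] t 16.625 w 0.049
```

>>> step_arm(rows=[[110,[0,0,0],[0,0,0.138]],[110,[0,0,0],[0,0,0.138]],[110,[0,0,0],[0,0,0.138]],[110,[0.0107,-0.0138,0],[0,0,0]],[110,[0.0215,-0.0275,0],[0,0,0]],[110,[0.0215,-0.0275,0],[0,0,0]],[110,[0.0215,-0.0275,0],[0,0,0]],[110,[0.0215,-0.0275,0],[0,0,0]],[110,[0.0215,-0.0275,0],[0,0,0]],[110,[0.0107,-0.0138,0],[0,0,0]],[110,[0,0,0],[0,0,0]],[110,[0,0,0],[0,0,0]]])

```text
time_s: 18.12
ee_pos: [0.3579, 0.3015, 0.1097]
tcp_rot: [0.0, 0.423, 0.906, 0.0]
wrist_force: [-0.5, -0.2, -0.2]
gripper_width: 0.0487
gripper_force: 0.0
```

```bash
python3 - <<'E'
from h import *
go(.358,.3015,.0025,40)
c=manip.camera("scene"); crop(c,290,220,160,120,5,"pics/m5.png")
E
```

```text
phi 40.0 tiltz [ 0.001  0.    -1.   ] q6 1.40 | turn z -0.0004 rad | shift [-1.000e-04  0.000e+00  1.072e-01] pos [0.3579 0.3015 0.1097] t 18.125 w 0.0487
```

View pics/m5.png

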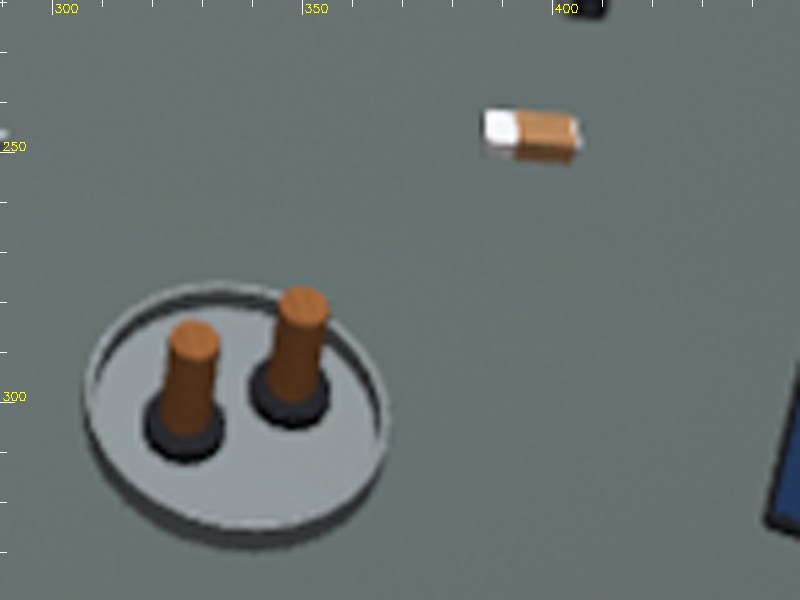

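Both stamps are standing in the round tray, feet near (326,304) and (347,297). The eraser at (395,246) hasn't moved, so I'll descend on it.

>>> step_arm(rows=[[90,[0,0,0.02],[0,0,0]],[90,[0,0,0.035],[0,0,0]],[90,[0,0,0.03],[0,0,0]],[90,[0,0,0.016],[0,0,0]],[90,[0,0,0.006],[0,0,0]],[90,[0,0,0],[0,0,0]],[120,[0,0,0],[0,0,0]],[150,[0,0,0],[0,0,0]],[180,[0,0,0],[0,0,0]],[210,[0,0,0],[0,0,0]],[240,[0,0,0],[0,0,0]],[255,[0,0,0],[0,0,0]],[255,[0,0,0],[0,0,0]],[255,[0,0,0],[0,0,0]]], force=25)

```text
time_s: 19.92
ee_pos: [0.3569, 0.3013, 0.0031]
tcp_rot: [0.0, 0.423, 0.906, 0.0]
wrist_force: [-1.6, 0.6, 6.3]
gripper_width: 0.0192
gripper_force: 24.8
```

```bash
python3 - <<'E'
from h import *
# square tray yaw 2 deg: ex=(cos2,sin2), ey; eraser 1 at +y side 28 mm; eraser axis along ey -> closing line at 2deg
e=np.radians(2); ey=np.array([-np.sin(e),np.cos(e)]); C=np.array([.589,-.256])
A=C+.028*ey; B=C-.028*ey; print(A,B)
go(*A,.08,2); go(*A,.08)
E
```

```text
[ 0.58802281 -0.22801706] [ 0.58997719 -0.28398294]
phi 40.0 tiltz [ 0.  0. -1.] q6 1.40 | turn z 0.6632 rad | shift [-0.5371  0.2125 -0.0769] pos [0.3569 0.3013 0.0031] t 19.925 w 0.0192
phi 40.0 tiltz [ 0.  0. -1.] q6 1.40 | turn z 0.0000 rad | shift [-0.5541 -0.1632 -0.0769] pos [0.3569 0.3013 0.0031] t 19.925 w 0.0192
```

>>> step_arm(rows=[[255,[0,0,-0.015],[0,0,0]],[255,[0,0,-0.025],[0,0,0.1326]],[255,[0,0,-0.025],[0,0,0.1326]],[255,[0,0,-0.025],[0,0,0.1326]],[255,[0,0,0],[0,0,0.1326]],[255,[0,0,0],[0,0,0.1326]],[255,[-0.0207,0.0082,0],[0,0,0]],[255,[-0.0413,0.0163,0],[0,0,0]],[255,[-0.0413,0.0163,0],[0,0,0]],[255,[-0.0413,0.0163,0],[0,0,0]],[255,[-0.0413,0.0163,0],[0,0,0]],[255,[-0.0413,0.0163,0],[0,0,0]],[255,[-0.0413,0.0163,0],[0,0,0]],[255,[-0.0413,0.0163,0],[0,0,0]],[255,[-0.0413,0.0163,0],[0,0,0]],[255,[-0.0413,0.0163,0],[0,0,0]],[255,[-0.0413,0.0163,0],[0,0,0]],[255,[-0.0413,0.0163,0],[0,0,0]],[255,[-0.0413,0.0163,0],[0,0,0]],[255,[-0.0207,0.0082,0],[0,0,0]]])

```text
time_s: 22.42
ee_pos: [0.588, -0.2301, 0.0925]
tcp_rot: [0.0, 0.695, 0.719, -0.0]
wrist_force: [0.1, 0.2, -0.2]
gripper_width: 0.0195
gripper_force: 24.7
```

>>> step_arm(rows=[[255,[0,0,0],[0,0,0]],[255,[0,0,0],[0,0,0]]])

```text
time_s: 22.68
ee_pos: [0.587, -0.2272, 0.0927]
tcp_rot: [-0.0, 0.695, 0.719, -0.0]
wrist_force: [-0.6, -0.5, -0.5]
gripper_width: 0.0193
gripper_force: 24.7
```

```bash
python3 - <<'E'
from h import *
go(.588,-.228,.008,2)
E
```

```text
phi 2.0 tiltz [-0.001  0.    -1.   ] q6 1.04 | turn z 0.0003 rad | shift [-0.0008  0.001   0.0847] pos [ 0.587  -0.2272  0.0927] t 22.675 w 0.0193
```

>>> step_arm(rows=[[255,[-0.001,0.001,0.025],[0,0,0]],[255,[0,0,0.03],[0,0,0]],[255,[0,0,0.018],[0,0,0]],[255,[0,0,0.008],[0,0,0]],[255,[0,0,0.004],[0,0,0]],[255,[0,0,0],[0,0,0]],[255,[0,0,0],[0,0,0]],[215,[0,0,0],[0,0,0]],[190,[0,0,0],[0,0,0]],[170,[0,0,0],[0,0,0]],[150,[0,0,0],[0,0,0]],[150,[0,0,-0.015],[0,0,0]],[150,[0,0,-0.035],[0,0,0]],[150,[0,0,-0.045],[0,0,0]],[150,[0,0,0],[0,0,0]]])

```text
time_s: 24.55
ee_pos: [0.5902, -0.2298, 0.1071]
tcp_rot: [0.003, 0.695, 0.719, 0.001]
wrist_force: [0.3, 0.2, 0.5]
gripper_width: 0.0357
gripper_force: 0.0
```

```bash
python3 - <<'E'
from h import *
go(.457,0,.09,76)
E
```

```text
phi 2.0 tiltz [ 0.006 -0.003 -1.   ] q6 1.04 | turn z -1.2913 rad | shift [0.1849 0.1908 0.0157] pos [ 0.5902 -0.2298  0.1071] t 24.55 w 0.0357
```

>>> step_arm(rows=[[110,[0,0,0],[0,0,-0.1614]],[110,[0,0,0],[0,0,-0.1614]],[110,[0,0,0],[0,0,-0.1614]],[110,[0,0,0],[0,0,-0.1614]],[110,[0,0,0],[0,0,-0.1614]],[110,[0,0,0],[0,0,-0.1614]],[110,[0,0,0],[0,0,-0.1614]],[110,[0,0,0],[0,0,-0.1614]],[110,[0.0154,0.0159,0],[0,0,0]],[110,[0.0308,0.0318,0.0026],[0,0,0]],[110,[0.0308,0.0318,0.0026],[0,0,0]],[110,[0.0308,0.0318,0.0026],[0,0,0]],[110,[0.0308,0.0318,0.0026],[0,0,0]],[110,[0.0308,0.0318,0.0026],[0,0,0]],[110,[0.0154,0.0159,0.0026],[0,0,0]],[110,[0,0,0],[0,0,0]],[110,[0,0,0],[0,0,0]]])

```text
time_s: 26.68
ee_pos: [0.4563, 0.0002, 0.0874]
tcp_rot: [0.0, 0.122, 0.993, -0.0]
wrist_force: [1.0, -0.2, 0.3]
gripper_width: 0.0484
gripper_force: 0.0
```

```bash
python3 - <<'E'
from h import *
go(.457,0,.0025,76)
c=manip.camera("scene"); crop(c,140,155,160,100,5,"pics/m6.png")
E
```

```text
phi 76.0 tiltz [ 0.001 -0.    -1.   ] q6 0.07 | turn z -0.0006 rad | shift [-0.0006  0.      0.0849] pos [4.563e-01 2.000e-04 8.740e-02] t 26.675 w 0.0484
```

View pics/m6.png

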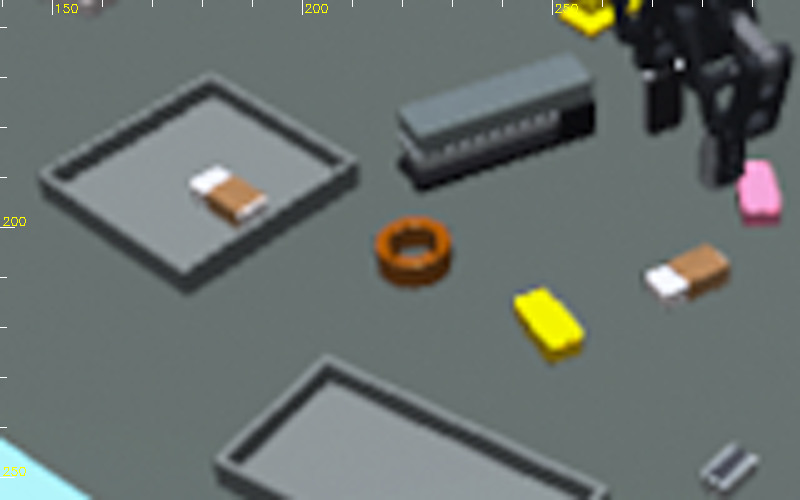

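The first eraser lies flat in the square tray, around (185,194). The second is at (277,209) with space around it for the fingers.

>>> step_arm(rows=[[110,[0,0,0.02],[0,0,0]],[110,[0,0,0.03],[0,0,0]],[110,[0,0,0.025],[0,0,0]],[110,[0,0,0.01],[0,0,0]],[110,[0,0,0],[0,0,0]],[130,[0,0,0],[0,0,0]],[150,[0,0,0],[0,0,0]],[180,[0,0,0],[0,0,0]],[210,[0,0,0],[0,0,0]],[240,[0,0,0],[0,0,0]],[255,[0,0,0],[0,0,0]],[255,[0,0,0],[0,0,0]],[255,[0,0,0],[0,0,0]]])

```text
time_s: 28.35
ee_pos: [0.4556, 0.0009, 0.0026]
tcp_rot: [0.0, 0.122, 0.993, -0.0]
wrist_force: [-1.7, 0.3, 7.0]
gripper_width: 0.0199
gripper_force: 24.7
```

```bash
python3 - <<'E'
from h import *
S=manip.camera("scene")
for p in ((229,195),(210,180),(250,207)): print(ray(S,((p[0]+.5)/5-.5+140,(p[1]+.5)/5-.5+155),.017).round(4))
go(.590,-.286,.10,2)
E
```

```text
[ 0.5905 -0.2247  0.017 ]
[ 0.5896 -0.243   0.017 ]
[ 0.589  -0.2079  0.017 ]
phi 76.0 tiltz [ 0.001 -0.    -1.   ] q6 0.07 | turn z 1.2914 rad | shift [-0.2914  0.1244 -0.0973] pos [0.4556 0.0009 0.0026] t 28.4 w 0.0194
```

>>> step_arm(rows=[[255,[0,0,-0.015],[0,0,0]],[255,[0,0,-0.025],[0,0,0.1614]],[255,[0,0,-0.025],[0,0,0.1614]],[255,[0,0,-0.025],[0,0,0.1614]],[255,[0,0,0],[0,0,0.1614]],[255,[0,0,0],[0,0,0.1614]],[255,[0,0,0],[0,0,0.1614]],[255,[0,0,0],[0,0,0.1614]],[255,[0,0,0],[0,0,0.1614]],[255,[-0.0182,0.0078,0],[0,0,0]],[255,[-0.0364,0.0155,0],[0,0,0]],[255,[-0.0364,0.0155,0],[0,0,0]],[255,[-0.0364,0.0155,0],[0,0,0]],[255,[-0.0364,0.0155,0],[0,0,0]],[255,[-0.0364,0.0155,0],[0,0,0]],[255,[-0.0364,0.0155,0],[0,0,0]],[255,[-0.0364,0.0155,0],[0,0,0]],[255,[-0.0182,0.0078,0],[0,0,0]],[255,[0,0,0],[0,0,0]],[255,[0,0,0],[0,0,0]]])

```text
time_s: 30.9
ee_pos: [0.5891, -0.2856, 0.092]
tcp_rot: [-0.0, 0.694, 0.72, -0.0]
wrist_force: [0.3, 0.1, -0.2]
gripper_width: 0.0191
gripper_force: 24.8
```

```bash
python3 - <<'E'
from h import *
go(.590,-.284,.0075,2)
E
```

```text
phi 2.1 tiltz [-0.  0. -1.] q6 0.96 | turn z 0.0015 rad | shift [0.0016 0.001  0.0845] pos [ 0.5891 -0.2856  0.092 ] t 30.9 w 0.0191
```

>>> step_arm(rows=[[255,[0.0016,0.001,0.025],[0,0,0]],[255,[0,0,0.03],[0,0,0]],[255,[0,0,0.018],[0,0,0]],[255,[0,0,0.008],[0,0,0]],[255,[0,0,0.0035],[0,0,0]],[255,[0,0,0],[0,0,0]],[255,[0,0,0],[0,0,0]],[215,[0,0,0],[0,0,0]],[190,[0,0,0],[0,0,0]],[170,[0,0,0],[0,0,0]],[150,[0,0,0],[0,0,0]],[150,[0,0,-0.015],[0,0,0]],[150,[0,0,-0.035],[0,0,0]],[150,[0,0,-0.05],[0,0,0]],[150,[0,0,0],[0,0,0]]])

```text
time_s: 32.78
ee_pos: [0.5923, -0.2853, 0.1125]
tcp_rot: [0.003, 0.695, 0.719, 0.001]
wrist_force: [-0.0, -0.4, -0.3]
gripper_width: 0.0353
gripper_force: 0.0
```

```bash
python3 - <<'E'
from h import *
go(.4485,-.1565,.10,72.7)
E
```

```text
phi 2.0 tiltz [ 0.006 -0.004 -1.   ] q6 0.96 | turn z -1.2338 rad | shift [0.1757 0.0802 0.0112] pos [ 0.5923 -0.2853  0.1125] t 32.775 w 0.0353
```

>>> step_arm(rows=[[60,[0,0,0],[0,0,-0.1542]],[60,[0,0,0],[0,0,-0.1542]],[60,[0,0,0],[0,0,-0.1542]],[60,[0,0,0],[0,0,-0.1542]],[60,[0,0,0],[0,0,-0.1542]],[60,[0,0,0],[0,0,-0.1542]],[60,[0,0,0],[0,0,-0.1542]],[60,[0,0,0],[0,0,-0.1542]],[60,[0.0176,0.008,0],[0,0,0]],[60,[0.0351,0.016,0],[0,0,0]],[60,[0.0351,0.016,0],[0,0,0]],[60,[0.0351,0.016,0.0026],[0,0,0]],[60,[0.0351,0.016,0.0026],[0,0,0]],[60,[0.0176,0.008,0.0026],[0,0,0]],[60,[0,0,0],[0,0,0]],[60,[0,0,0],[0,0,0]]])

```text
time_s: 34.78
ee_pos: [0.4475, -0.1561, 0.1001]
tcp_rot: [0.0, 0.151, 0.989, -0.0]
wrist_force: [-0.3, -0.1, 0.1]
gripper_width: 0.0654
gripper_force: 0.0
```

```bash
python3 - <<'E'
from h import *
S=manip.camera("scene")
P=[ray(S,((p[0]+.5)/5-.5+140,(p[1]+.5)/5-.5+155),.044) for p in ((400,105),(577,55),(594,80),(418,137))]
print(np.round(P,4),np.mean(P,0).round(4))
go(.4485,-.1565,.014,72.7)
crop(S,140,140,160,100,5,"pics/m7.png")
E
```

```text
[[ 0.4919 -0.1894  0.044 ]
 [ 0.3891 -0.1505  0.044 ]
 [ 0.3996 -0.1262  0.044 ]
 [ 0.5046 -0.16    0.044 ]] [ 0.4463 -0.1565  0.044 ]
phi 72.7 tiltz [ 0.001 -0.    -1.   ] q6 -0.21 | turn z -0.0005 rad | shift [-0.001 -0.     0.086] pos [ 0.4475 -0.1562  0.1   ] t 34.825 w 0.0655
```

View pics/m7.png

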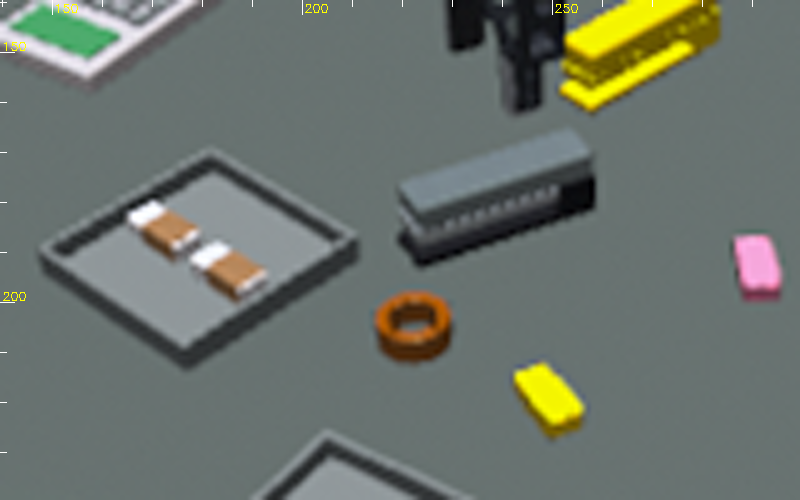

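Both erasers lie flat end to end in the square tray, and the gripper is centred over the stapler. Now to grip the stapler.

>>> step_arm(rows=[[60,[-0.001,0,0.02],[0,0,0]],[60,[0,0,0.03],[0,0,0]],[60,[0,0,0.025],[0,0,0]],[60,[0,0,0.013],[0,0,0]],[60,[0,0,0],[0,0,0]],[90,[0,0,0],[0,0,0]],[120,[0,0,0],[0,0,0]],[150,[0,0,0],[0,0,0]],[180,[0,0,0],[0,0,0]],[210,[0,0,0],[0,0,0]],[240,[0,0,0],[0,0,0]],[255,[0,0,0],[0,0,0]],[255,[0,0,0],[0,0,0]],[255,[0,0,0],[0,0,0]]], force=50)

```text
time_s: 36.58
ee_pos: [0.448, -0.156, 0.0124]
tcp_rot: [0.0, 0.151, 0.989, -0.0]
wrist_force: [-2.0, -1.0, 7.8]
gripper_width: 0.0292
gripper_force: 49.5
```

```bash
python3 - <<'E'
from h import *
go(.665,.008,.10,10.5)
E
```

```text
phi 72.7 tiltz [ 0.001 -0.001 -1.   ] q6 -0.20 | turn z 1.0853 rad | shift [ 0.1217  0.2434 -0.0875] pos [ 0.448  -0.156   0.0124] t 36.575 w 0.0292
```

>>> step_arm(rows=[[255,[0,0,-0.01],[0,0,0]],[255,[0,0,-0.025],[0,0,0]],[255,[0,0,-0.03],[0,0,0]],[255,[0,0,-0.025],[0,0,0.155]],[255,[0,0,0],[0,0,0.155]],[255,[0,0,0],[0,0,0.155]],[255,[0,0,0],[0,0,0.155]],[255,[0,0,0],[0,0,0.155]],[255,[0,0,0],[0,0,0.155]],[255,[0,0,0],[0,0,0.155]],[255,[0.0076,0.0152,0],[0,0,0]],[255,[0.0152,0.0304,0],[0,0,0]],[255,[0.0152,0.0304,0],[0,0,0]],[255,[0.0152,0.0304,0],[0,0,0]],[255,[0.0152,0.0304,0],[0,0,0]],[255,[0.0152,0.0304,0],[0,0,0]],[255,[0.0152,0.0304,0],[0,0,0]],[255,[0.0152,0.0304,0],[0,0,0]],[255,[0.0076,0.0152,0],[0,0,0]],[255,[0,0,0],[0,0,0]]])

```text
time_s: 39.08
ee_pos: [0.6653, 0.0097, 0.1015]
tcp_rot: [-0.0, 0.638, 0.77, 0.0]
wrist_force: [-0.9, -0.7, -1.4]
gripper_width: 0.0298
gripper_force: 49.9
```

>>> step_arm(rows=[[255,[0,0,0],[0,0,0]]])

```text
time_s: 39.2
ee_pos: [0.6642, 0.0084, 0.1018]
tcp_rot: [-0.0, 0.639, 0.769, -0.0]
wrist_force: [0.1, 0.1, -1.8]
gripper_width: 0.0295
gripper_force: 49.9
```

```bash
python3 - <<'E'
from h import *
go(.665,.008,.0175,10.5)
c=manip.camera("scene"); crop(c,140,160,160,120,5,"pics/m8.png")
E
```

```text
phi 10.6 tiltz [-0.  0. -1.] q6 1.28 | turn z 0.0020 rad | shift [-0.0005  0.0008  0.0843] pos [0.6642 0.0084 0.1018] t 39.2 w 0.0295
```

View pics/m8.png

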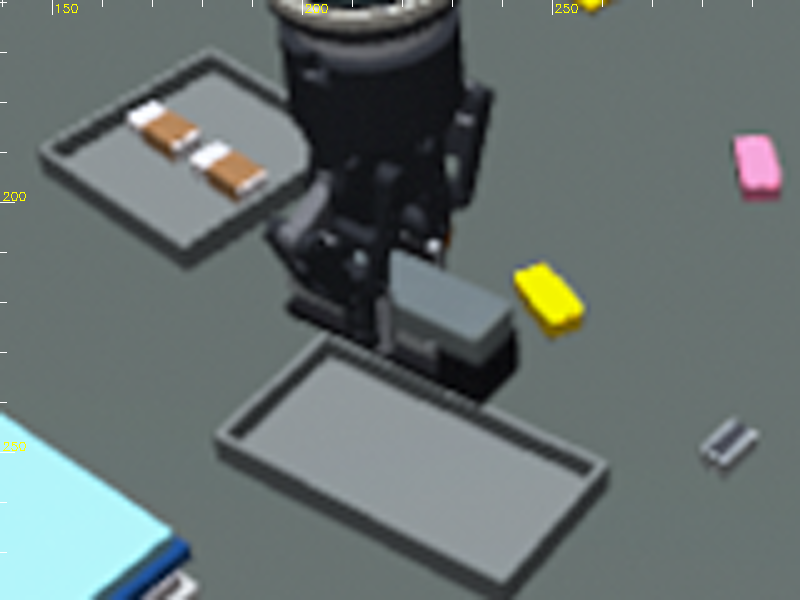

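The stapler is held level and parallel to the long tray, so I'll lower and release it.

>>> step_arm(rows=[[255,[-0.0005,0.0008,0.025],[0,0,0]],[255,[0,0,0.03],[0,0,0]],[255,[0,0,0.016],[0,0,0]],[255,[0,0,0.008],[0,0,0]],[255,[0,0,0.004],[0,0,0]],[255,[0,0,0.001],[0,0,0]],[255,[0,0,0],[0,0,0]],[255,[0,0,0],[0,0,0]]])

```text
time_s: 40.25
ee_pos: [0.6657, 0.0078, 0.0183]
tcp_rot: [0.0, 0.639, 0.769, 0.0]
wrist_force: [0.5, -0.5, -1.9]
gripper_width: 0.0293
gripper_force: 49.9
```

>>> step_arm(rows=[[255,[0,0,0.001],[0,0,0]],[255,[0,0,0.001],[0,0,0]],[255,[0,0,0],[0,0,0]],[195,[0,0,0],[0,0,0]],[175,[0,0,0],[0,0,0]],[155,[0,0,0],[0,0,0]],[140,[0,0,0],[0,0,0]],[140,[0,0,0],[0,0,0]],[140,[0,0,-0.015],[0,0,0]],[140,[0,0,-0.035],[0,0,0]],[140,[0,0,-0.05],[0,0,0]],[140,[0,0,-0.04],[0,0,0]],[100,[0.05,0,0],[0,0,0]],[100,[0.05,-0.03,0],[0,0,0]],[100,[0.05,-0.04,0],[0,0,0]],[100,[0,-0.05,0],[0,0,0]],[100,[0,-0.04,0],[0,0,0]],[100,[0,0,0],[0,0,0]],[100,[0,0,0],[0,0,0]]])

```text
time_s: 42.62
ee_pos: [0.4827, 0.1251, 0.1569]
tcp_rot: [0.001, 0.639, 0.769, 0.001]
wrist_force: [-0.0, -0.1, -0.2]
gripper_width: 0.0517
gripper_force: 0.0
```

```bash
python3 - <<'E'
from h import *
o=manip.get_obs(); print(o["ee_pos"],o["qvel"].round(3),o["time_s"])
c=manip.camera("scene"); crop(c,140,160,270,190,2.9,"pics/m9.png")
E
```

```text
[0.4826894  0.12513582 0.1568564 ] [-0.003  0.02   0.01  -0.003  0.001 -0.   ] 42.625
```

View pics/m9.png

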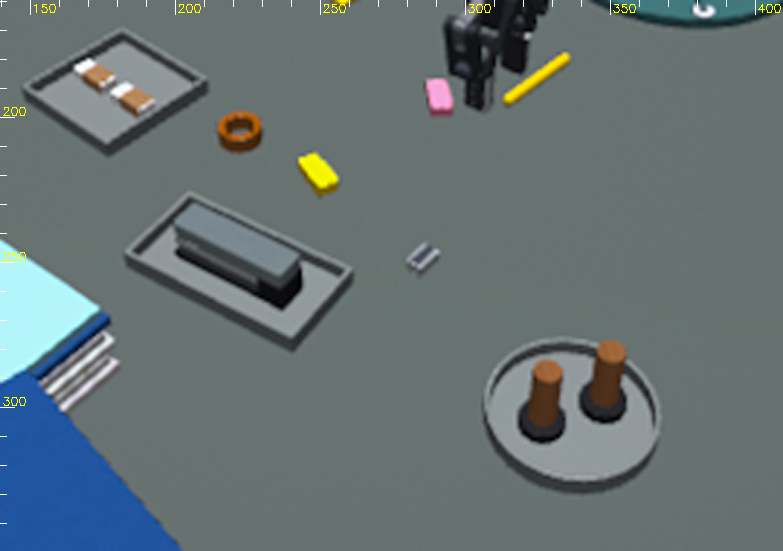

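All five parts are in place: the stapler on its base in the long tray around (221,247), the stamps upright at (326,304) and (347,299), and the erasers end to end in the square tray. The look-alikes in view haven't moved.

```bash
python3 -c "
from plant import manip
print(manip.close_job())"
```

```text
the job is handed in; nothing more can be done
None
```

The job is handed in, and the last picture showed both stamps standing in the round tray, both erasers lying end to end in the square tray, and the stapler on its base in the long tray.

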